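# Rotate the swab jars in the blood-draw room's stock tray

### The arm

A 6-joint arm with a two-finger parallel gripper is mounted at the origin on the work surface. World frame = base frame: x ahead of the robot, y to its left, z up, the work surface at z = 0. Lengths are in m, angles in rad, forces in N, time in s.
With the tool pointing down it reaches from about 0.35 to 0.975 m from the base axis. Payload 4.9 kg.
Tool frame: the origin (TCP) lies at the very end of the fingers, on their centre line; the grasp point (between the pads) lies 19 mm behind it; x points along the fingers, y is the direction in which the jaws open and shut, and the axes are right-handed (so a half turn about x gives the same grasp; the last joint's range is limited). The gripper opens to 85 mm and grips with 20 to 120 N. Pads are 22 mm wide; open, the fingers measure 114 mm over their backs; the gripper's body (76 mm by 85 mm) begins 54 mm behind the grasp point. The pads swing forward as they close: fully open they stand 13 mm farther back than shut.
Start: joints at [-1.406, 0.053, 1.613, -0, 1.476, -0.119], TCP at [0.175, -0.6, 0.231] pointing down, gripper open.
Joint ranges: [-3.01, 3.01], [-1.01, 2.22], [0.06, 2.58], [-1.02, 4.17], [0.09, 2.62], [-3.14, 3.14]. Speed limits (rad/s): [2.57, 2.57, 3.14, 3.14, 3.14, 3.14].

### API

Orientations are given as a rotation vector (axis times angle).
In Python, from station import ctrl, get_image, calibration, finish_job, search_frame, cut_out, mark_of gives the robot as it stands. The module is installed in compiled form; this text tells all that it offers.
- The arm moves only by the tool arm_command, never from a script. Its argument "plan" is a list that holds one entry, the list of rows, each a list of 7 numbers: the shift along the tool's x, y, z in m, then the turn, a rotation vector about the tool's x, y, z in degrees, then the finger opening in m, from 0 to 0.0854. A call has 1 to 20 rows; each row shifts and turns the pose as measured when the row begins, along the tool's axes as they then stand; what a row does not reach is not made up. A row lasts 1/12 s, in which the tool goes at most 41.7 mm and 7.16 degrees, less where a joint would pass 70% of its speed; a pose out of reach is approached as far as the arm can. A call with a gripper value outside its range is refused whole. The fingers move at their own pace and stop on an object; "squeeze" is the grip in N (left out, the last holds). Time passes only in rows, so rows that do not move let the fingers close. It gives the time, the measured TCP pose, the force and the opening at its end, in the units of the state.
- ctrl.get_obs(): the state, without advancing time (a new reading comes with each control period).
- get_image(name): name is "scene" or "top" or "wrist"; returns the picture (400x640x3 uint8, red, green, blue); there is no depth.
- calibration(name): a dict with "fx", "fy", "cx", "cy" (pixels), "k1" (the pictures are not rectified: a ray, as slopes to the right and down, at radius r is drawn at 1 + k1 r^2 times it, then the intrinsics apply), "cam_to_world" (4x4, takes a point from camera to world coordinates); the wrist camera has in their place "hand_eye" (4x4, takes a point from camera to tool coordinates, whose origin is the TCP and whose axes are the tool frame's). Camera axes: x right, y down, z forward; pixel columns grow to the right and rows downward; lengths in m; the calibration is good to about 2 mm. A picture is of the moment at which its call begins: read the wrist's pose just before it. calibration takes no time and is no camera call.
- finish_job(): hands the job in, once; it reports no verdict.
Trained networks look in the newest picture that a camera, given by its name, has taken for a name from the list of things; names that differ only in an ending like _2 or _b are one class to them, and where a whole thing is asked for, a point or a joint stands for the part that bears it (a point fixed in the world has none). Each returns a list of dicts, best first, with "conf" (0 to 1); they miss things now and then, are a little off and sometimes report something else, mostly with a low value. They report only what shows in the picture. A call takes as long as a camera call. They do not tell look-alikes from the thing itself.
- search_frame(camera, thing): "at" ([x, y, z] in m, in the coordinates of the camera as it stood for that picture, good to about 4 mm: the middle of the surface that is visible of it).
- cut_out(camera, thing): "mask" (400x640 bool, what is visible of it).
- mark_of(camera, thing): "at" ([x, y, z] in m, in the coordinates of the camera as it stood for that picture, good to about 4 mm: a listed point, or the origin of a listed thing).
The state is a dict: "t": time; "q": joint angles; "dq": joint speeds; "effort": joint torques, N m; "tool_pos": TCP position; "tool_rot": TCP orientation; "contact_force": force on the tool from outside, world axes, zero at the start; "wrist_torque": the same for the moment, N m; "opening": finger opening in m.
Only numpy, scipy, OpenCV 4.12 (cv2) and the standard library are available. Lean on these libraries where they do the work, as an engineer would, in place of code of your own. Each camera call takes 0.05 s, during which the arm holds its last target. There are 200 camera calls.

### The job

In the steel two-lane stock tray on the counter, an older squat swab jar is standing at the back of one lane: bring it forward in the same lane until it stands at the front lip, the end nearest the robot. Then take the new jar of the same shape and size from the counter and stand it in that lane close behind the older one, almost touching. Keep both jars upright and leave the slender bottle in the other lane where it is.

Things in the scene. Friction and masses are not known exactly. Their poses are not given: they have to be found in the camera images.
- tray: Fixed steel tray, 212 x 182 mm. Origin: centre of underside, on the counter; x points from front lip (robot side, paper tags) to back wall, z up. Two lanes along x, each 200 x 78 mm inside, centre lines y = +46 and -46 mm. Floor 6 mm thick; lip, side walls (6 mm) and middle wall (14 mm) rise 12 mm above it, back wall 34. Inner faces: lip x = -100, back wall x = +100 mm.
- old_jar_mid (a point): Centre, half-way up, of the older jar: a straight round white plastic jar with a paper label and an equally wide grey lid, 54 mm in diameter, 80 mm tall, about 0.14 kg. It stands near the back of one lane (either one), at most 38 mm from the back wall. z up along its axis.
- new_jar_mid (a point): Centre, half-way up, of the new jar, same as the older (54 mm across, 80 mm tall), about 0.16 kg. It stands on the counter right of the tray (-y) among a low wide tub (68 mm across, 36 tall), a small slim jar (36 across, 58 tall) and a narrow-necked bottle (50 across, 115 tall), each at least 100 mm from it centre to centre. z up along its axis.
- lane_bottle_mid (a point): Centre, half-way up, of a slender white bottle with a narrow grey cap, 34 mm in diameter, 90 mm tall, that stands loose in the other lane of the tray and stays there. z up along its axis.
Not all that is in view belongs to the job. Leave any green look-alike of the part that bears old_jar_mid alone.

How it is judged:
On the way, in this order (a step that is already met when the one before it is completed fails the run):
1. the older jar stands upright at the front of its lane, no more than 20 mm from the front lip (x of old_jar_mid in the frame of tray between -0.09 and -0.053 m and z of old_jar_mid in the frame of tray below 0.052 m and angle between old_jar_mid's own z axis and vertical below 0.12 rad and ((y of old_jar_mid in the frame of tray between 0.026 and 0.066 m and y of lane_bottle_mid in the frame of tray between -0.066 and -0.026 m) or (y of old_jar_mid in the frame of tray between -0.066 and -0.026 m and y of lane_bottle_mid in the frame of tray between 0.026 and 0.066 m))), for 0.2 s.
2. the new jar stands upright in the same lane behind it, with a gap of no more than 24 mm (x of old_jar_mid in the frame of tray between -0.09 and -0.053 m and z of each of old_jar_mid, new_jar_mid in the frame of tray below 0.052 m and angle between each of old_jar_mid, new_jar_mid's own z axis and vertical below 0.12 rad and horizontal distance between old_jar_mid and new_jar_mid below 0.078 m and x of new_jar_mid in the frame of tray above -0.03 m and ((y of old_jar_mid in the frame of tray between 0.026 and 0.066 m and y of new_jar_mid in the frame of tray between 0.026 and 0.066 m and y of lane_bottle_mid in the frame of tray between -0.066 and -0.026 m) or (y of old_jar_mid in the frame of tray between -0.066 and -0.026 m and y of new_jar_mid in the frame of tray between -0.066 and -0.026 m and y of lane_bottle_mid in the frame of tray between 0.026 and 0.066 m))), for 0.2 s.
At the end, for the whole second after the job is handed in: Both jars stand upright (7 degrees) and at rest in the lane where the older began: it no more than 20 mm from the front lip, the new one behind with a gap of no more than 24 mm. The slender bottle stands upright in the other lane, within 20 mm of its start (all of step 2 and linear speed of each of old_jar, new_jar below 0.02 m/s and angle between lane_bottle_mid's own z axis and vertical below 0.12 rad and distance of lane_bottle_mid from where it was at the start of the episode below 0.02 m); the robot touches nothing.
It fails at once if a jar is tipped by more than 29 degrees (angle between any of old_jar_mid, new_jar_mid's own z axis and vertical above 0.5 rad).
It fails at once if the slender bottle is moved by more than 20 mm or tipped over (distance of lane_bottle_mid from where it was at the start of the episode above 0.02 m or angle between lane_bottle_mid's own z axis and vertical above 0.5 rad).
It also fails if it takes over 48 s, if anything falls off the work surface, if the arm or the gripper's body presses on something with over 40 N, if the wrist force passes 120 N, or if a joint passes its speed limit or range.

## Working session

There is one attempt and no reset: what is moved stays moved. The work goes in short steps, Python scripts to look and compute and a tool call to move; the robot and the scene stay as the last step left them, time stands still between calls to the robot, and variables do not carry over. Pictures are saved under pics/ and viewed, about 8 in all and at most 12, crops included, and the job is handed in when it is done.

Besides the shell and the picture viewer there is one more tool, called as name(argument=value, ...) on one line, values as JSON. arm_command: Moves the arm, as the interface text tells. Its arguments: {"type":"object","properties":{"plan":{"type":"array","items":{"type":"array","items":{"type":"array","items":{"type":"number"}}}},"squeeze":{"type":"number"}},"required":["plan"]}

```bash
mkdir -p pics; cat > h.py <<'E'
import numpy as np, cv2
from station import ctrl,get_image,calibration,search_frame,cut_out,mark_of
from scipy.spatial.transform import Rotation as R
def T():
    o=ctrl.get_obs(); M=np.eye(4); M[:3,:3]=R.from_rotvec(o['tool_rot']).as_matrix(); M[:3,3]=o['tool_pos']; return M
def c2w(n):
    c=calibration(n); return np.array(c['cam_to_world']) if 'cam_to_world' in c else T()@np.array(c['hand_eye'])
def w(n,p): return (c2w(n)@np.r_[p,1])[:3]
def proj(n,P):
    c=calibration(n); p=(np.linalg.inv(c2w(n))@np.r_[P,1])[:3]; s=p[:2]/p[2]; s=s*(1+c['k1']*(s@s)); return np.array([c['fx']*s[0]+c['cx'],c['fy']*s[1]+c['cy']])
def ray(n,u,v,z):
    c=calibration(n); s=cv2.undistortPoints(np.array([[[u,v]]],float),np.array([[c['fx'],0,c['cx']],[0,c['fy'],c['cy']],[0,0,1]]),np.array([c['k1'],0,0,0,0.]))[0,0]
    M=c2w(n); d=M[:3,:3]@np.r_[s,1]; return M[:3,3]+d*(z-M[2,3])/d[2]
def save(n,f): cv2.imwrite('pics/'+f,cv2.cvtColor(get_image(n),cv2.COLOR_RGB2BGR))
E
python3 - <<'E'
from h import *
np.set_printoptions(precision=4,suppress=True)
for n in ('top','scene'):
    save(n,n+'1.png')
    for t in ('tray','old_jar_mid','new_jar_mid','lane_bottle_mid'):
        print(n,t,[(round(d['conf'],2),w(n,d['at'])) for d in mark_of(n,t)[:5]])
o=ctrl.get_obs();print(o['t'],T(),o['contact_force'])
print(calibration('wrist')['hand_eye'])
E
```

```text
top tray [(0.89, array([0.5612, 0.1363, 0.0018]))]
top old_jar_mid [(0.79, array([0.7665, 0.1681, 0.0428])), (0.7, array([ 0.5426, -0.022 ,  0.04  ])), (0.57, array([0.6021, 0.0887, 0.0465]))]
top new_jar_mid [(0.88, array([ 0.4396, -0.1405,  0.0412]))]
top lane_bottle_mid [(0.82, array([0.6059, 0.1747, 0.054 ])), (0.34, array([ 0.5575,  0.1409, -0.0001]))]
scene tray [(0.77, array([0.5606, 0.1405, 0.0007]))]
scene old_jar_mid [(0.95, array([0.5994, 0.0888, 0.046 ])), (0.87, array([0.7604, 0.1667, 0.0417])), (0.7, array([ 0.5444, -0.0281,  0.0395])), (0.6, array([ 0.637 , -0.0408,  0.0406]))]
scene new_jar_mid [(0.94, array([ 0.4354, -0.141 ,  0.0432]))]
scene lane_bottle_mid [(0.88, array([0.6062, 0.1736, 0.0557]))]
0.5 [[ 0.      0.28   -0.96    0.175 ]
 [ 0.     -0.96   -0.28   -0.6   ]
 [-1.     -0.     -0.      0.2313]
 [ 0.      0.      0.      1.    ]] [ 0.7786  0.3223 -0.4762]
[[-0.0008 -0.3067  0.9518 -0.1425]
 [ 1.     -0.0006  0.0006  0.0009]
 [ 0.0004  0.9518  0.3067 -0.0785]
 [ 0.      0.      0.      1.    ]]
```

View pics/top1.png

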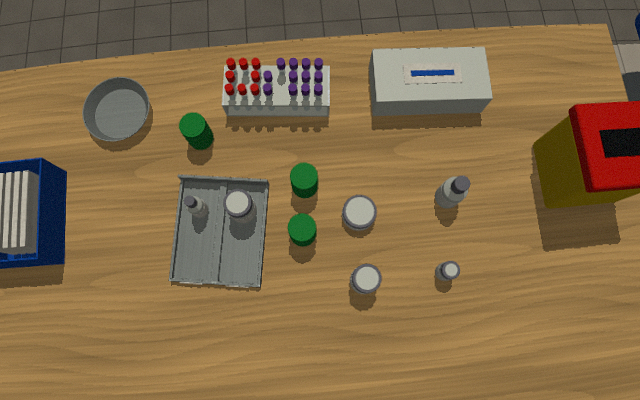

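View pics/scene1.png

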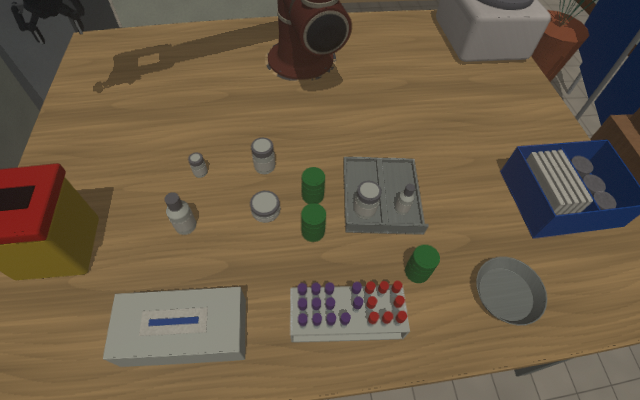

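The top view shows the tray at px x 170–268, y 177–287. The older jar is in its right lane at (238,205) and the bottle in the left lane at (195,204). The new jar is at (366,279) and green decoys sit beside the tray. Next I'll fit the tray and jars by their outlines.

```bash
cat >> h.py <<'E'
from scipy.optimize import minimize
def hullmask(n,P):
    m=np.zeros((400,640),np.uint8); cv2.fillConvexPoly(m,cv2.convexHull(np.array([proj(n,p) for p in P]).astype(np.float32)).round().astype(int),1); return m>0
def traypts(a):
    x,y,t=a; P=[(sx*.106,sy*.091,z) for sx in(-1,1) for sy in(-1,1) for z in (0,.018 if sx<0 else .040)]
    return [np.r_[x+np.cos(t)*p[0]-np.sin(t)*p[1],y+np.sin(t)*p[0]+np.cos(t)*p[1],p[2]] for p in P]
def cyl(x,y,z0,h=.08,r=.027): return [(x+r*np.cos(a),y+r*np.sin(a),z) for a in np.arange(0,6.28,.2) for z in (z0,z0+h)]
def hull(m):
    c=np.vstack(cv2.findContours(m.astype(np.uint8),0,2)[0]); o=np.zeros((400,640),np.uint8); cv2.fillConvexPoly(o,cv2.convexHull(c),1); return o>0
def fit(masks,f,x0,st):
    g=lambda a:-np.mean([(hull(m)&hullmask(n,f(a))).sum()/(hull(m)|hullmask(n,f(a))).sum() for n,m in masks])
    s=np.vstack([x0]+[np.array(x0)+np.eye(len(x0))[i]*st[i] for i in range(len(x0))])
    r=minimize(g,x0,method='Nelder-Mead',options=dict(initial_simplex=s,maxiter=90)); return r.x,-r.fun
E
python3 - <<'E'
from h import *
np.set_printoptions(precision=4,suppress=True)
get_image('top');get_image('scene')
ms=lambda t,n,c=None:[(d['mask'],np.argwhere(d['mask']).mean(0)[::-1].round()) for d in cut_out(n,t)]
def pick(n,t,P):
    u=proj(n,P); L=ms(t,n); b=min(L,key=lambda e:np.linalg.norm(e[1]-u)); return n,b[0]
tr=[pick(n,'tray',[.56,.138,0]) for n in('top','scene')]
for m in [tr,tr[:1],tr[1:]]: print('tray',fit(m,traypts,[.56,.138,-.02],[.01,.01,.08]))
for t,P,z0,h,r in [('old_jar_mid',[.601,.0888,.046],.006,.08,.027),('new_jar_mid',[.4375,-.141,.04],0,.08,.027),('lane_bottle_mid',[.606,.174,.051],.006,.09,.017)]:
    m=[pick(n,t,P) for n in('top','scene')]
    print(t,fit(m,lambda a:cyl(a[0],a[1],z0,h,r),P[:2],[.008,.008]))
E
```

```text
Traceback (most recent call last):
  File "h.py", line 27, in fit
    r=minimize(g,x0,method='Nelder-Mead',options=dict(initial_simplex=s,maxiter=90)); return r.x,-r.fun
  File "h.py", line 25, in <lambda>
    g=lambda a:-np.mean([(hull(m)&hullmask(n,f(a))).sum()/(hull(m)|hullmask(n,f(a))).sum() for n,m in masks])
                                                                   ~~~~~~~~^^^^^^^^
  File "h.py", line 17, in hullmask
    m=np.zeros((400,640),np.uint8); cv2.fillConvexPoly(m,cv2.convexHull(np.array([proj(n,p) for p in P]).astype(np.float32)).round().astype(int),1); return m>0
                                                                                  ~~~~^^^^^
  File "h.py", line 10, in proj
    c=calibration(n); p=(np.linalg.inv(c2w(n))@np.r_[P,1])[:3]; s=p[:2]/p[2]; s=s*(1+c['k1']*(s@s)); return np.array([c['fx']*s[0]+c['cx'],c['fy']*s[1]+c['cy']])
                                       ~~~^^^
  File "h.py", line 7, in c2w
    c=calibration(n); return np.array(c['cam_to_world']) if 'cam_to_world' in c else T()@np.array(c['hand_eye'])
ValueError: time passes only in moves, steps and waits
```

```bash
sed -i 's/^import numpy/import functools, numpy/; s/^def T()/calibration=functools.cache(calibration)\ndef T()/' h.py
sed -i 's/^import functools, numpy as np, cv2/import functools, cv2, numpy as np/' h.py
cat > f.py <<'E'
from h import *
np.set_printoptions(precision=4,suppress=True)
print(ctrl.get_obs()['t'])
get_image('top');get_image('scene')
def pick(n,t,P):
    u=proj(n,P); return n,min((d['mask'] for d in cut_out(n,t)),key=lambda m:np.linalg.norm(np.argwhere(m).mean(0)[::-1]-u))
tr=[pick(n,'tray',[.56,.138,0]) for n in('top','scene')]
for m in [tr,tr[:1],tr[1:]]: print('tray',fit(m,traypts,[.56,.138,-.02],[.01,.01,.08]))
for t,P,z0,h,r in [('old_jar_mid',[.601,.0888,.046],.006,.08,.027),('new_jar_mid',[.4375,-.141,.04],0,.08,.027),('lane_bottle_mid',[.606,.174,.051],.006,.09,.017)]:
    m=[pick(n,t,P) for n in('top','scene')]
    print(t,fit(m,lambda a:cyl(a[0],a[1],z0,h,r),P[:2],[.008,.008]))
E
python3 f.py
```

```text
0.7
tray (array([ 0.5589,  0.1378, -0.1487]), np.float64(0.9701455113885429))
tray (array([ 0.5607,  0.14  , -0.144 ]), np.float64(0.9815980629539952))
tray (array([ 0.5589,  0.1367, -0.161 ]), np.float64(0.9759655229570694))
old_jar_mid (array([0.6   , 0.0891]), np.float64(0.9352752282726973))
new_jar_mid (array([ 0.438 , -0.1397]), np.float64(0.8994353787354141))
lane_bottle_mid (array([0.6065, 0.1743]), np.float64(0.7553867125994653))
```

arm_command(plan=[[[0,0,0,6.2,0,0,0.085],[0,0,0,6.2,0,0,0.085],[0,0,0,6.2,0,0,0.085],[0,0,0,6.2,0,0,0.085],[0,-0.037,-0.016,0,0,0,0.085],[0,-0.037,-0.016,0,0,0,0.085],[0,-0.037,-0.016,0,0,0,0.085],[0,-0.037,-0.016,0,0,0,0.085],[0,-0.037,-0.016,0,0,0,0.085],[0,-0.037,-0.016,0,0,0,0.085],[0,-0.037,-0.016,0,0,0,0.085],[0,-0.037,-0.016,0,0,0,0.085],[0,-0.037,-0.016,0,0,0,0.085],[0,-0.037,-0.016,0,0,0,0.085],[0,-0.037,-0.016,0,0,0,0.085],[0,-0.037,-0.016,0,0,0,0.085],[0,-0.037,-0.016,0,0,0,0.085],[0,-0.037,-0.016,0,0,0,0.085],[0,-0.037,-0.016,0,0,0,0.085],[0,-0.037,-0.016,0,0,0,0.085]]])

```text
t: 2.87
tool_pos: [0.5378, -0.0487, 0.2324]
tool_rot: [-2.136, 0.206, 2.117]
contact_force: [0.5, -0.2, -0.3]
opening: 0.0847
```

```bash
cat > d.py <<'E'
from h import *
import sys
np.set_printoptions(precision=4,suppress=True)
def delta(x,y,z,th):
    M=T(); t=M[:3,:3].T@(np.array([x,y,z])-M[:3,3])
    W=np.array([[0,np.cos(th),np.sin(th)],[0,np.sin(th),-np.cos(th)],[-1,0,0]])
    print('t',ctrl.get_obs()['t'],'pos',M[:3,3],'shift',t,'turn',R.from_matrix(M[:3,:3].T@W).as_rotvec(degrees=True),'F',ctrl.get_obs()['contact_force'])
if __name__=='__main__': delta(*map(float,sys.argv[1:5]))
E
python3 d.py .6 .089 .231 -1.7205
```

```text
t 2.8667 pos [ 0.5378 -0.0487  0.2324] shift [ 0.0009 -0.1469 -0.0356] turn [-2.1244 -0.5246 -0.3247] F [ 0.5197 -0.2435 -0.314 ]
```

arm_command(plan=[[[0,-0.037,-0.009,-2.1,-0.5,-0.3,0.085],[0,-0.037,-0.009,0,0,0,0.085],[0,-0.037,-0.009,0,0,0,0.085],[0,-0.036,-0.009,0,0,0,0.085],[0,0,0,0,0,0,0.085],[0,0,0,0,0,0,0.085]]])

```text
t: 3.37
tool_pos: [0.6012, 0.1062, 0.2326]
tool_rot: [-2.152, 0.147, 2.146]
contact_force: [-0.1, -0.0, 0.1]
opening: 0.0854
```

```bash
python3 - <<'E'
from h import *
from d import delta
save('wrist','w1.png')
delta(.6,.089,.12,-1.7205)
print(proj('wrist',[.6,.089,.086]))
m=cut_out('wrist','old_jar_mid'); print([(d['conf'],np.argwhere(d['mask']).mean(0)[::-1]) for d in m])
u=proj('wrist',[.6,.089,.046])
b=min((d['mask'] for d in m),key=lambda q:np.linalg.norm(np.argwhere(q).mean(0)[::-1]-u))
print(fit([('wrist',b)],lambda a:cyl(a[0],a[1],.006),[.6,.089],[.008,.008]))
m=cut_out('wrist','lane_bottle_mid')
if m: print(fit([('wrist',m[0]['mask'])],lambda a:cyl(a[0],a[1],.006,.09,.017),[.606,.174],[.008,.008]))
print([(d['conf'],w('wrist',d['at'])) for t in('old_jar_mid','lane_bottle_mid','tray') for d in mark_of('wrist',t)])
E
```

```text
t 3.4167 pos [0.601  0.1061 0.2325] shift [ 0.1125  0.0173 -0.0011] turn [ 0.6081 -0.1474  0.1464] F [-0.113  -0.4454  0.2589]
[336.4344 181.325 ]
[(0.88, array([336.7843, 176.6543])), (0.88, array([441.2158, 207.3381])), (0.76, array([453.145 , 119.3522])), (0.68, array([230.2527,  24.9562]))]Traceback (most recent call last):
  File "<stdin>", line 9, in <module>
  File "h.py", line 28, in fit
    r=minimize(g,x0,method='Nelder-Mead',options=dict(initial_simplex=s,maxiter=90)); return r.x,-r.fun
    res = _minimize_neldermead(fun, x0, args, callback, bounds=bounds,
                               **options)
    fxr = func(xr)
    fx = function(np.copy(x), *(wrapper_args + args))
  File "h.py", line 26, in <lambda>
    g=lambda a:-np.mean([(hull(m)&hullmask(n,f(a))).sum()/(hull(m)|hullmask(n,f(a))).sum() for n,m in masks])
                                  ~~~~~~~~^^^^^^^^
  File "h.py", line 18, in hullmask
    m=np.zeros((400,640),np.uint8); cv2.fillConvexPoly(m,cv2.convexHull(np.array([proj(n,p) for p in P]).astype(np.float32)).round().astype(int),1); return m>0
                                                                                  ~~~~^^^^^
  File "h.py", line 11, in proj
    c=calibration(n); p=(np.linalg.inv(c2w(n))@np.r_[P,1])[:3]; s=p[:2]/p[2]; s=s*(1+c['k1']*(s@s)); return np.array([c['fx']*s[0]+c['cx'],c['fy']*s[1]+c['cy']])
                                       ~~~^^^
  File "h.py", line 8, in c2w
    c=calibration(n); return np.array(c['cam_to_world']) if 'cam_to_world' in c else T()@np.array(c['hand_eye'])
                                                                                     ~^^
  File "h.py", line 6, in T
    o=ctrl.get_obs(); M=np.eye(4); M[:3,:3]=R.from_rotvec(o['tool_rot']).as_matrix(); M[:3,3]=o['tool_pos']; return M
ValueError: time passes only in moves, steps and waits
```

View pics/w1.png

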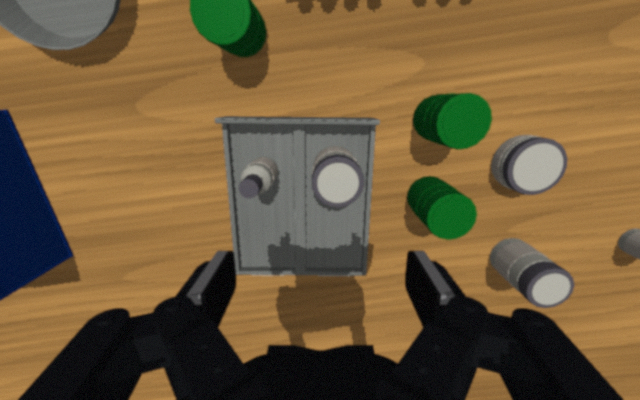

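The wrist view shows the older jar's lid at (338,182), against a prediction of (336,181), so the estimate is good.

arm_command(plan=[[[0.02,0.009,-0.001,0.6,0,0,0.085],[0.03,0.008,0,0,0,0,0.085],[0.03,0,0,0,0,0,0.085],[0.02,0,0,0,0,0,0.085],[0,0,0,0,0,0,0.085],[0,0,0,0,0,0,0.085]]])

```text
t: 3.97
tool_pos: [0.6005, 0.0795, 0.1336]
tool_rot: [-2.148, 0.172, 2.126]
contact_force: [0.5, 0.1, 0.9]
opening: 0.0851
```

```bash
sed -i 's/^calibration=/T0=None\ncalibration=/' h.py; python3 d.py .6 .089 .036 -1.7205
```

```text
t 3.9667 pos [0.6005 0.0795 0.1336] shift [ 0.0976 -0.0091  0.003 ] turn [-0.674  -0.5986  0.0901] F [0.5108 0.1453 0.9382]
```

arm_command(plan=[[[0,-0.003,0.001,0,0,0,0.085],[0,-0.003,0.001,0,0,0,0.085],[0,0,0,0,0,0,0.085],[0,0,0,0,0,0,0.085]]])

```text
t: 4.3
tool_pos: [0.6015, 0.0845, 0.1391]
tool_rot: [-2.154, 0.174, 2.116]
contact_force: [-0.3, 0.4, 0.3]
opening: 0.085
```

```bash
python3 d.py .6 .089 .036 -1.7205
```

```text
t 4.3 pos [0.6015 0.0845 0.1391] shift [ 0.1031 -0.004   0.004 ] turn [-0.8459 -0.9897  0.1534] F [-0.2563  0.4299  0.3286]
```

arm_command(plan=[[[0.025,-0.002,0.002,-0.8,-0.9,0.1,0.085],[0.02,-0.001,0.001,0,0,0,0.085],[0.015,-0.001,0,0,0,0,0.085],[0.01,0,0,0,0,0,0.085],[0,0,0,0,0,0,0.085],[0,0,0,0,0,0,0.085]]])

```text
t: 4.8
tool_pos: [0.6066, 0.0903, 0.0767]
tool_rot: [-2.163, 0.156, 2.124]
contact_force: [-0.1, 0.5, 1.3]
opening: 0.0847
```

```bash
python3 d.py .6 .089 .036 -1.7205
```

```text
t 4.8 pos [0.6066 0.0903 0.0767] shift [0.0406 0.0024 0.0071] turn [ 0.1057 -1.0425  0.2137] F [-0.0572  0.4909  1.2883]
```

arm_command(plan=[[[0.013,0.001,0.003,0,-1,0.2,0.085],[0.012,0.001,0.003,0,0,0,0.085],[0.008,0,0.002,0,0,0,0.085],[0.004,0,0.001,0,0,0,0.085],[0,0,0,0,0,0,0.085]]])

```text
t: 5.22
tool_pos: [0.5992, 0.0896, 0.0397]
tool_rot: [-2.149, 0.158, 2.14]
contact_force: [0.4, -0.4, -1.5]
opening: 0.0853
```

```bash
python3 d.py .6 .089 .036 -1.7205
```

```text
t 5.2167 pos [0.5992 0.0896 0.0397] shift [ 0.0037  0.0005 -0.0009] turn [ 0.1101 -0.2559  0.0399] F [ 0.4346 -0.4091 -1.4661]
```

Well placed; close.

arm_command(plan=[[[0.002,0,0,0,0,0,0.05],[0,0,0,0,0,0,0.05],[0,0,0,0,0,0,0.05],[0,0,0,0,0,0,0.05],[0,0,0,0,0,0,0.05],[0,0,0,0,0,0,0.05]]], squeeze=30)

```text
t: 5.72
tool_pos: [0.5993, 0.0895, 0.0377]
tool_rot: [-2.15, 0.159, 2.139]
contact_force: [-0.6, 0.5, -1.7]
opening: 0.0532
```

```bash
python3 d.py .6 .089 .045 -1.7205
```

```text
t 5.7167 pos [0.5993 0.0895 0.0377] shift [-0.0073  0.0004 -0.0008] turn [ 0.1069 -0.2731  0.0351] F [-0.5972  0.525  -1.6924]
```

arm_command(plan=[[[-0.004,0,0,0,0,0,0.05],[-0.003,0,0,0,0,0,0.05],[0,0,0.008,0,0,0,0.05],[0,0,0.012,0,0,0,0.05],[0,0,0.014,0,0,0,0.05],[0,0,0.014,0,0,0,0.05],[0,0,0.014,0,0,0,0.05],[0,0,0.012,0,0,0,0.05],[0,0,0.006,0,0,0,0.05],[0,0,0.002,0,0,0,0.05],[0,0,0,0,0,0,0.05]]])

```text
t: 6.63
tool_pos: [0.5114, 0.1025, 0.0454]
tool_rot: [-2.149, 0.158, 2.139]
contact_force: [-0.7, -0.3, -2.2]
opening: 0.0531
```

```bash
python3 d.py .4863 .1061 .0377 -1.7205
```

```text
t 6.6333 pos [0.5114 0.1025 0.0454] shift [0.0075 0.0001 0.0254] turn [ 0.101  -0.2718  0.0507] F [-0.7365 -0.3212 -2.2093]
```

arm_command(plan=[[[0,0,0.007,0,0,0,0.05],[0,0,0.008,0,0,0,0.05],[0,0,0.006,0,0,0,0.05],[0,0,0.003,0,0,0,0.05],[0,0,0,0,0,0,0.05],[0,0,0,0,0,0,0.05]]])

```text
t: 7.13
tool_pos: [0.4868, 0.1062, 0.0459]
tool_rot: [-2.151, 0.159, 2.137]
contact_force: [0.7, 0.0, -3.1]
opening: 0.0529
```

```bash
python3 - <<'E'
from h import *
from d import delta
delta(.4863,.1061,.0377,-1.7205)
save('wrist','w2.png'); save('top','t2.png')
a=cv2.imread('pics/w2.png'); b=cv2.resize(cv2.imread('pics/t2.png')[160:310,150:350],None,fx=2.66,fy=2.66)
cv2.imwrite('pics/c2.png',cv2.resize(np.hstack([cv2.resize(a,(640,400)),cv2.resize(b,(533,400))]),(800,273)))
E
```

```text
t 7.1333 pos [0.4868 0.1062 0.0459] shift [0.0082 0.0002 0.0005] turn [ 0.0755 -0.3749  0.0677] F [ 0.7411  0.0476 -3.1021]
```

View pics/c2.png

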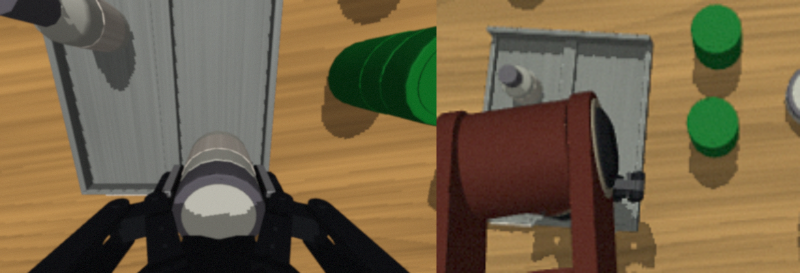

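Left panel (wrist): the jar is held upright in its lane by the lip, and the outer front-left tray corner is near full-res (120,282). The top panel has the arm over the tray. I'll check the tray estimate in the wrist view before lowering.

```bash
python3 - <<'E'
from h import *
P=traypts([.56,.138,-.15])
for i in (2,3): print(P[i],proj('wrist',P[i]))
a=[-.1,.085,.006];c,s=np.cos(-.15),np.sin(-.15)
print('inner floor corner',proj('wrist',[.56+c*a[0]-s*a[1],.138+s*a[0]+c*a[1],.006]))
cv2.imwrite('pics/c3.png',cv2.resize(cv2.imread('pics/w2.png')[220:320,60:260],None,fx=4,fy=4))
E
```

```text
[0.46878914 0.24381861 0.        ] [134.63620542 270.46114758]
[0.46878914 0.24381861 0.018     ] [118.25124674 285.17989833]
inner floor corner [136.53018514 267.56162362]
```

View pics/c3.png

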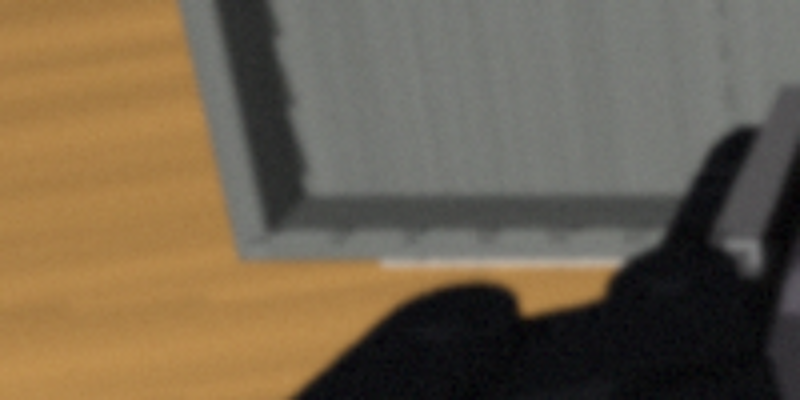

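The corner is observed at (120.5,285) against a prediction of (118,285), so the tray pose holds. Lower and release.

arm_command(plan=[[[0.003,0,-0.002,0,0,0,0.05],[0.003,0,0,0,-0.3,0,0.05],[0.002,0,0,0,0,0,0.05],[0,0,0,0,0,0,0.05],[0,0,0,0,0,0,0.05]]])

```text
t: 7.65
tool_pos: [0.4903, 0.1057, 0.0373]
tool_rot: [-2.145, 0.159, 2.142]
contact_force: [-1.6, 0.3, 3.3]
opening: 0.0528
```

```bash
python3 d.py .4883 .1058 .0377 -1.7205
```

```text
t 7.65 pos [0.4903 0.1057 0.0373] shift [-0.0004  0.0002  0.002 ] turn [ 0.0443 -0.0604  0.0724] F [-1.6125  0.3491  3.3174]
```

arm_command(plan=[[[0,0,0,0,0,0,0.065],[0,0,0,0,0,0,0.08],[0,0,0,0,0,0,0.085],[0,0,0,0,0,0,0.085],[-0.01,0,0,0,0,0,0.085],[-0.02,0,0,0,0,0,0.085],[-0.03,0,0,0,0,0,0.085],[-0.035,0,0,0,0,0,0.085],[-0.035,0,0,0,0,0,0.085],[-0.03,0,0,0,0,0,0.085],[0,0,0,0,0,0,0.085]]])

```text
t: 8.57
tool_pos: [0.4888, 0.1054, 0.2075]
tool_rot: [-2.143, 0.159, 2.144]
contact_force: [0.2, -1.2, 1.0]
opening: 0.0848
```

```bash
python3 d.py .438 -.1397 .2 -1.7205
```

```text
t 8.5667 pos [0.4888 0.1054 0.2075] shift [0.0073 0.2499 0.0139] turn [0.0456 0.0296 0.0501] F [ 0.1999 -1.1774  1.0251]
```

arm_command(plan=[[[0,0.02,0.001,0,0,0,0.085],[0,0.035,0.002,0,0,0,0.085],[0,0.035,0.002,0,0,0,0.085],[0,0.035,0.002,0,0,0,0.085],[0,0.035,0.002,0,0,0,0.085],[0,0.03,0.002,0,0,0,0.085],[0,0.02,0.001,0,0,0,0.085],[0,0.01,0,0,0,0,0.085],[0,0,0,0,0,0,0.085],[0,0,0,0,0,0,0.085]]])

```text
t: 9.4
tool_pos: [0.4451, -0.1189, 0.219]
tool_rot: [-2.168, 0.157, 2.125]
contact_force: [-0.3, -0.7, -0.6]
opening: 0.085
```

```bash
cat > look.py <<'E'
from h import *
from d import delta
import h
get_image('top'); get_image('scene')
def j(t,P,z0,hh=.08,r=.027,ns=('top','scene')):
    L=[]
    for n in ns:
        u=proj(n,P); c=[d['mask'] for d in cut_out(n,t)]
        c=[m for m in c if np.linalg.norm(np.argwhere(m).mean(0)[::-1]-u)<25]
        if c: L.append((n,c[0]))
    x=[(n,fit([(n,m)],lambda a:cyl(a[0],a[1],z0,hh,r),P[:2],[.006,.006])) for n,m in L]
    for n,(p,s) in x:
        d=p-[.56,.138]; c,s_=np.cos(-.15),np.sin(-.15); print(t,n,p,round(s,3),'tray',c*d[0]+s_*d[1],-s_*d[0]+c*d[1])
E
python3 - <<'E'
from look import *
j('old_jar_mid',[.4885,.1058,.046],.006)
j('new_jar_mid',[.438,-.14,.04],0)
j('lane_bottle_mid',[.606,.174,.051],.006,.09,.017)
save('wrist','w3.png'); print('lid px',proj('wrist',[.438,-.1397,.08]))
delta(.438,-.1397,.034,-1.7205)
E
```

```text
old_jar_mid top [0.4902 0.1064] 0.963 tray -0.06429297604202125 -0.04170372242445819
old_jar_mid scene [0.4879 0.1043] 0.94 tray -0.06621774893982756 -0.04407293033026746
new_jar_mid top [ 0.423  -0.1115] 0.03 tray -0.09817682362507502 -0.26717140809392564
new_jar_mid scene [ 0.4367 -0.1423] 0.939 tray -0.0800339795186388 -0.29554740384686706
lane_bottle_mid top [0.604  0.1719] 0.8 tray 0.038434988580788046 0.04014067852844736
lane_bottle_mid scene [0.6118 0.1729] 0.807 tray 0.04603797783144374 0.04226753421502811
lid px [341.9031 191.0667]
t 9.85 pos [ 0.4454 -0.1181  0.2186] shift [0.1845 0.0226 0.0078] turn [ 0.4106 -1.0961  0.0445] F [-0.1362 -0.4415  0.3261]
```

View pics/w3.png

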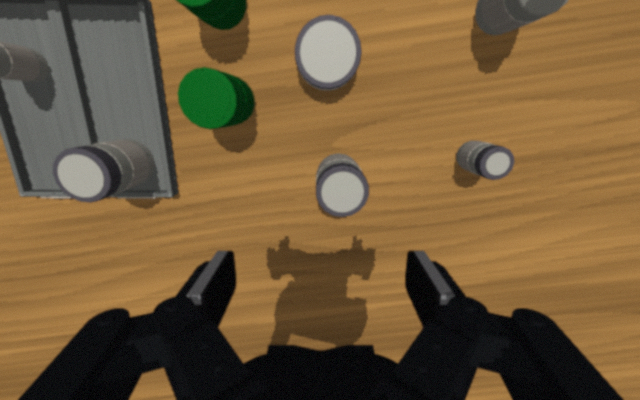

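The older jar stands at the front of its lane (lid at (87,172)), and the new jar's lid is at (342,188) against a prediction of (342,191). Descend.

arm_command(plan=[[[0.01,0.008,0.003,0.3,-1,0,0.085],[0.03,0.008,0.003,0,0,0,0.085],[0.03,0.004,0.001,0,0,0,0.085],[0.02,0,0,0,0,0,0.085],[0.01,0,0,0,0,0,0.085],[0,0,0,0,0,0,0.085]]])

```text
t: 10.35
tool_pos: [0.4357, -0.139, 0.1142]
tool_rot: [-2.147, 0.159, 2.145]
contact_force: [0.4, -0.6, -0.1]
opening: 0.0853
```

```bash
python3 d.py .438 -.140 .034 -1.7205
```

```text
t 10.35 pos [ 0.4357 -0.139   0.1142] shift [ 0.0802  0.0005 -0.0023] turn [ 0.1844 -0.0668 -0.0737] F [ 0.4008 -0.6402 -0.1091]
```

arm_command(plan=[[[0.01,0,-0.001,0,0,0,0.085],[0.02,0,-0.001,0,0,0,0.085],[0.02,0,0,0,0,0,0.085],[0.015,0,0,0,0,0,0.085],[0.008,0,0,0,0,0,0.085],[0.003,0,0,0,0,0,0.085],[0,0,0,0,0,0,0.085]]])

```text
t: 10.93
tool_pos: [0.4426, -0.142, 0.0392]
tool_rot: [-2.158, 0.163, 2.138]
contact_force: [-1.1, -0.1, -0.2]
opening: 0.0848
```

```bash
python3 d.py .438 -.140 .034 -1.7205
```

```text
t 10.9333 pos [ 0.4426 -0.142   0.0392] shift [ 0.0051 -0.0014  0.0048] turn [ 0.2254 -0.5633 -0.2774] F [-1.0595 -0.1169 -0.2162]
```

arm_command(plan=[[[0.003,-0.001,0.003,0,-0.5,-0.2,0.085],[0.001,0,0.001,0,0,0,0.085],[0,0,0,0,0,0,0.05],[0,0,0,0,0,0,0.05],[0,0,0,0,0,0,0.05],[0,0,0,0,0,0,0.05],[0,0,0,0,0,0,0.05],[0,0,0,0,0,0,0.05]]], squeeze=30)

```text
t: 11.6
tool_pos: [0.4417, -0.1418, 0.0396]
tool_rot: [-2.156, 0.161, 2.139]
contact_force: [-0.2, 0.5, -1.4]
opening: 0.0534
```

```bash
python3 d.py .438 -.140 .034 -1.7205
```

```text
t 11.6 pos [ 0.4417 -0.1418  0.0396] shift [ 0.0056 -0.0013  0.004 ] turn [ 0.2418 -0.4762 -0.2049] F [-0.1653  0.5455 -1.4296]
```

arm_command(plan=[[[-0.006,0,0,0,0,0,0.05],[-0.015,0,0,0,0,0,0.05],[-0.025,0,0,0,0,0,0.05],[-0.03,0,0,0,0,0,0.05],[-0.03,0,0,0,0,0,0.05],[-0.02,0,0,0,0,0,0.05],[-0.008,0,0,0,0,0,0.05],[0,0,0,0,0,0,0.05]]])

```text
t: 12.27
tool_pos: [0.4373, -0.1396, 0.1774]
tool_rot: [-2.146, 0.158, 2.147]
contact_force: [0.3, 0.2, -1.4]
opening: 0.0534
```

```bash
python3 d.py .5566 .095 .18 -1.7205
```

```text
t 12.2667 pos [ 0.4373 -0.1396  0.1774] shift [-0.0029 -0.2494 -0.084 ] turn [ 0.2365  0.021  -0.0576] F [ 0.3096  0.1874 -1.4181]
```

arm_command(plan=[[[0,-0.012,-0.004,0,0,0,0.05],[0,-0.025,-0.008,0,0,0,0.05],[0,-0.03,-0.01,0,0,0,0.05],[0,-0.03,-0.01,0,0,0,0.05],[0,-0.03,-0.01,0,0,0,0.05],[0,-0.03,-0.01,0,0,0,0.05],[0,-0.025,-0.009,0,0,0,0.05],[0,-0.02,-0.007,0,0,0,0.05],[0,-0.012,-0.004,0,0,0,0.05],[0,-0.006,-0.002,0,0,0,0.05],[0,0,0,0,0,0,0.05],[0,0,0,0,0,0,0.05]]])

```text
t: 13.27
tool_pos: [0.5388, 0.0757, 0.1583]
tool_rot: [-2.118, 0.165, 2.171]
contact_force: [0.2, -0.5, -1.8]
opening: 0.0533
```

```bash
python3 d.py .5566 .095 .0456 -1.7205
```

```text
t 13.2667 pos [0.5388 0.0757 0.1583] shift [ 0.1122 -0.0224 -0.0174] turn [-0.0235  1.3946 -0.312 ] F [ 0.1668 -0.4716 -1.8314]
```

arm_command(plan=[[[0,-0.009,-0.007,0,1,0,0.05],[0.005,-0.008,-0.006,0,0.8,-0.1,0.05],[0.01,-0.004,-0.003,0,0,0,0.05],[0.008,0,0,0,0,0,0.05],[0,0,0,0,0,0,0.05],[0,0,0,0,0,0,0.05]]])

```text
t: 13.77
tool_pos: [0.5587, 0.092, 0.1316]
tool_rot: [-2.153, 0.172, 2.134]
contact_force: [1.1, -0.2, -0.6]
opening: 0.0532
```

```bash
python3 d.py .5566 .095 .0456 -1.7205
```

```text
t 13.7667 pos [0.5587 0.092  0.1316] shift [ 0.086  -0.0031  0.0033] turn [-0.3099 -0.5341 -0.2747] F [ 1.1057 -0.163  -0.6386]
```

```bash
python3 - <<'E'
from h import *
save('wrist','w4.png'); M=c2w('wrist')
for t in('old_jar_mid','new_jar_mid'):
    print(t,[(round(d['conf'],2),((M@np.r_[d['at'],1])[:3]).round(4)) for d in mark_of('wrist',t)])
E
```

```text
old_jar_mid [(0.74, array([ 0.5475, -0.0267,  0.039 ])), (0.73, array([ 0.6389, -0.0401,  0.0454]))]
new_jar_mid []
```

View pics/w4.png

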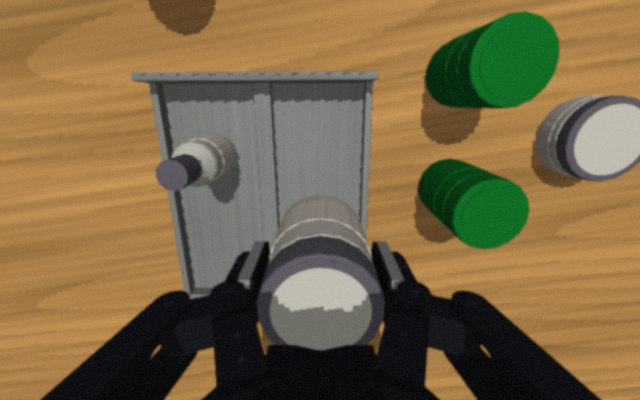

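The new jar is held upright over the lane, with the lid disc centred near (322,308). I'll compute its offset in the grip and the shift to go.

```bash
python3 - <<'E'
from h import *
from d import delta
M=T()
for f in (-.006,-.004,-.002,0,.004):
    C=M@[-.0404,0,f,1]; pts=np.array([proj('wrist',(M@[-.0404,.027*np.cos(a),f+.027*np.sin(a),1])[:3]) for a in np.arange(0,6.28,.1)])
    print(f,proj('wrist',C[:3]),pts.min(0),pts.max(0))
delta(.5566,.095,.0456,-1.7205)
E
```

```text
-0.006 [317.7112 289.8612] [250.6706 228.4947] [384.7094 343.5328]
-0.004 [317.7258 294.0809] [251.0208 233.3449] [384.3881 347.2481]
-0.002 [317.7402 298.2593] [251.3672 238.1431] [384.0704 350.9299]
0 [317.7545 302.3972] [251.7097 242.8901] [383.7562 354.5789]
0.004 [317.7826 310.554 ] [252.3837 252.2346] [383.1381 361.7801]
t 13.9167 pos [0.5589 0.092  0.1323] shift [ 0.0867 -0.003   0.0036] turn [-0.3137 -0.592  -0.2622] F [ 0.0652 -0.0428 -1.6994]
```

arm_command(plan=[[[0.008,-0.001,0.002,0,0,0,0.05],[0.012,-0.001,0.001,0,0,0,0.05],[0.012,-0.001,0.001,0,0,0,0.05],[0.01,0,0,0,0,0,0.05],[0.006,0,0,0,0,0,0.05],[0.003,0,0,0,0,0,0.05],[0,0,0,0,0,0,0.05],[0,0,0,0,0,0,0.05]]])

```text
t: 14.58
tool_pos: [0.5548, 0.0953, 0.0752]
tool_rot: [-2.152, 0.173, 2.134]
contact_force: [-0.1, 0.4, -1.6]
opening: 0.0533
```

```bash
python3 d.py .5566 .095 .0456 -1.7205
```

```text
t 14.5833 pos [0.5548 0.0953 0.0752] shift [ 0.0296 -0.0002 -0.0016] turn [-0.3348 -0.5263 -0.2829] F [-0.0611  0.3722 -1.5975]
```

arm_command(plan=[[[0.005,0,-0.001,0,0,0,0.05],[0.006,0,0,0,0,0,0.05],[0.006,0,0,0,0,0,0.05],[0.005,0,0,0,0,0,0.05],[0.003,0,0,0,0,0,0.05],[0,0,0,0,0,0,0.05],[0,0,0,0,0,0,0.05]]])

```text
t: 15.17
tool_pos: [0.5574, 0.0949, 0.0488]
tool_rot: [-2.155, 0.173, 2.13]
contact_force: [0.7, -0.3, -1.2]
opening: 0.0534
```

```bash
python3 d.py .5566 .095 .0456 -1.7205
```

```text
t 15.1667 pos [0.5574 0.0949 0.0488] shift [0.0032 0.     0.0008] turn [-0.343  -0.6749 -0.2515] F [ 0.7034 -0.3023 -1.2053]
```

arm_command(plan=[[[0.002,0,0,0,0,0,0.05],[0.002,0,0,0,0,0,0.05],[0,0,0,0,0,0,0.05],[0,0,0,0,0,0,0.05]]])

```text
t: 15.5
tool_pos: [0.5583, 0.0949, 0.0454]
tool_rot: [-2.157, 0.173, 2.128]
contact_force: [0.8, 0.8, -0.9]
opening: 0.0534
```

```bash
python3 d.py .5566 .095 .0456 -1.7205
```

```text
t 15.5 pos [0.5583 0.0949 0.0454] shift [-0.0002  0.0002  0.0017] turn [-0.3424 -0.7832 -0.232 ] F [ 0.7617  0.8433 -0.8999]
```

arm_command(plan=[[[0.0015,0,0.001,0,0,0,0.05],[0,0,0,0,0,0,0.05],[0,0,0,0,0,0,0.05]]])

```text
t: 15.75
tool_pos: [0.5589, 0.095, 0.0457]
tool_rot: [-2.161, 0.172, 2.124]
contact_force: [0.3, 0.1, -1.7]
opening: 0.0537
```

```bash
python3 d.py .5566 .095 .0456 -1.7205
```

```text
t 15.75 pos [0.5589 0.095  0.0457] shift [0.0001 0.0003 0.0023] turn [-0.3394 -0.9988 -0.2116] F [ 0.3141  0.0774 -1.6596]
```

arm_command(plan=[[[0.002,0,0.001,0,-0.5,0,0.05],[0.002,0,0.001,0,0,0,0.05],[0,0,0,0,0,0,0.05],[0,0,0,0,0,0,0.05]]])

```text
t: 16.08
tool_pos: [0.5595, 0.095, 0.0457]
tool_rot: [-2.155, 0.172, 2.129]
contact_force: [0.5, 0.7, -1.8]
opening: 0.0534
```

```bash
python3 d.py .5566 .095 .0456 -1.7205
```

```text
t 16.0833 pos [0.5595 0.095  0.0457] shift [0.     0.0005 0.0029] turn [-0.331  -0.7094 -0.1987] F [ 0.5276  0.6934 -1.8016]
```

arm_command(plan=[[[0.003,0,0.001,0,-0.3,0,0.05],[0.003,0,0.002,0,0,0,0.05],[0.002,0,0.001,0,0,0,0.05]]])

```text
t: 16.33
tool_pos: [0.5599, 0.0951, 0.045]
tool_rot: [-2.157, 0.172, 2.129]
contact_force: [-4.1, -1.2, 6.6]
opening: 0.0535
```

```bash
python3 d.py .5566 .095 .0456 -1.7205
```

```text
t 16.3333 pos [0.5599 0.0951 0.045 ] shift [-0.0007  0.0006  0.0032] turn [-0.3044 -0.7471 -0.2289] F [-4.0825 -1.2051  6.6354]
```

arm_command(plan=[[[0,0,0,0,0,0,0.06],[0,0,0,0,0,0,0.075],[0,0,0,0,0,0,0.085],[0,0,0,0,0,0,0.085],[-0.01,0,0,0,0,0,0.085],[-0.02,0,0,0,0,0,0.085],[-0.03,0,0,0,0,0,0.085],[-0.035,0,0,0,0,0,0.085],[-0.03,0,0,0,0,0,0.085],[-0.02,0,0,0,0,0,0.085],[0,0.02,0,0,0,0,0.085],[0,0.035,0,0,0,0,0.085],[0,0.035,0,0,0,0,0.085],[0,0.035,0,0,0,0,0.085],[0,0.035,0,0,0,0,0.085],[0,0.035,0,0,0,0,0.085],[0,0.025,0,0,0,0,0.085],[0,0.01,0,0,0,0,0.085],[0,0,0,0,0,0,0.085]]])

```text
t: 17.92
tool_pos: [0.5197, -0.1389, 0.2043]
tool_rot: [-2.161, 0.167, 2.132]
contact_force: [0.3, 0.2, 0.3]
opening: 0.0851
```

```bash
python3 - <<'E'
from look import *
j('old_jar_mid',[.4885,.1058,.046],.006)
j('new_jar_mid',[.557,.095,.046],.006)
j('lane_bottle_mid',[.606,.174,.051],.006,.09,.017)
print(ctrl.get_obs()['t'],ctrl.get_obs()['tool_pos'])
save('top','t5.png'); save('scene','s5.png')
a=cv2.resize(cv2.imread('pics/t5.png')[150:310,140:340],(400,320)); b=cv2.resize(cv2.imread('pics/s5.png')[130:258,300:460],(400,320))
cv2.imwrite('pics/c5.png',np.hstack([a,b]))
E
```

```text
old_jar_mid top [0.4901 0.1066] 0.98 tray -0.06446879850109637 -0.04145348701238458
old_jar_mid scene [0.4882 0.1028] 0.77 tray -0.06569883226534655 -0.04548174678946115
new_jar_mid top [0.5576 0.096 ] 0.945 tray 0.0038641573026211686 -0.04184311473470952
new_jar_mid scene [0.5576 0.0928] 0.925 tray 0.004406379341079521 -0.04507421626179651
lane_bottle_mid top [0.6064 0.1741] 0.779 tray 0.040479323441747324 0.04267038679038765
lane_bottle_mid scene [0.6118 0.1729] 0.83 tray 0.045985364914715776 0.04229217509199536
18.3167 [ 0.5202 -0.136   0.2037]
```

View pics/c5.png

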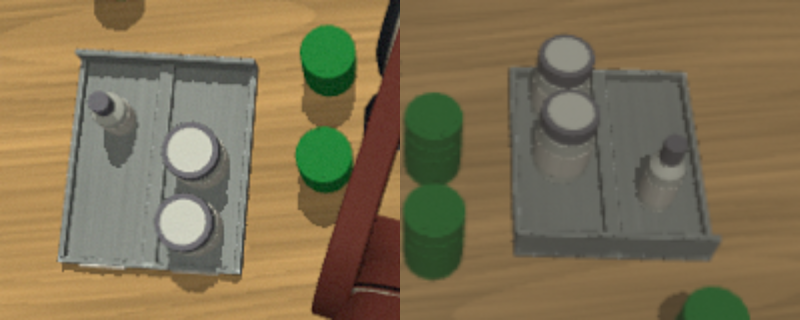

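Both jars stand upright in the right-hand lane: lids at (185,222) and (190,150) in the crop, centres about 69 mm apart. The bottle hasn't moved. Handing in.

```bash
python3 -c "
from station import finish_job
print(finish_job())"
```

```text
the job is handed in; nothing more can be done
None
```

I brought the older jar forward to the front lip of the right-hand (−y) lane, stood the new jar behind it, and handed the job in at about 18 s. No verdict was reported.

Last checks, from outline fits in the top and scene cameras:

| Thing | Measured in the tray frame | Allowed |
|---|---|---|
| Older jar, x | about -0.065 m | -0.09 to -0.053 m |
| New jar, x | about +0.004 m | above -0.03 m |
| Distance between jar centres | 68–70 mm (gap about 15 mm) | below 78 mm |
| Both jars, y | about -0.043 m | -0.066 to -0.026 m |
| Slender bottle, change from its start estimate | none measurable in the top camera, 5 mm in the scene camera | 20 mm |

- **Upright:** the last picture shows both jars and the bottle standing, with the gripper clear of everything. I did not measure tilt beyond the outline fits.
- **Disagreements:**
  - The two cameras differ by up to 4 mm across the lane.
  - The bottle outline fits poorly (overlap about 0.8), so its 5 mm reading is probably measurement error. The scene camera gave the same position before the new jar was placed.
  - The scene fit of the older jar was weak (0.77) because the new jar partly hides it there.
- **Placing the new jar:** small downward rows did not move the arm at first, so I commanded slightly more until contact showed about 7 N. That left the new jar about 3 mm farther back than planned.

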